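Post the door-entry tag through the key-return box

TASK

Before leaving the rented flat, take the long door-entry tag (the one with the round steel button) out of the key rack, guide its foot into the sloping mouth of the key-return box and only then let it drop through. Its throat turns a tag half over on the way down, so post it the way round that leaves it lying flat in the tray with its button up. Leave the other tag in the rack and everything else on the shelf where it is.

Things in the scene. Friction and masses are not known exactly. Their poses are not given: they have to be found in the camera images.
- tag_center (a point): Centre of the door-entry tag: black plate 56 mm long (z, foot to head), 25 wide (x), 5 thick (y), 25 g; round steel button 17 mm across, 2 mm proud, mid-face; y points out of the button face. Starts upright in a rack slot (it may lean a degree or two), button to the rack's +y, lower 18 mm in the slot, 38 mm free above it, both 25 mm-apart edges free. Loose: lifts straight out.
- short_tag_center (a point): Centre of the other tag, which stays in the rack: the same black plate without a button and only 42 mm long, standing in the other slot. Axes as for the door-entry tag.
- rack: Magnetic steel key rack, fixed bar 46 mm (x) by 130 mm (y) by 28 mm high (its +y roughly away from the robot), some brass keys lying on it. Origin at the centre of its underside, z up. Two slots from above at y = +25 and -25 mm, each 29 mm long in x, 6.5 mm wide in y, floor 10 mm above the shelf. Either slot may hold either tag.
- box: Grey steel key-return box, fixed. Origin on the shelf straight below the mouth centre, z up, x level from mouth to tray (to the robot's right, within 18 deg). Base x -50 to 246 mm, 100 mm wide. From the sloping mouth plate, 182 mm up, a twisted steel throat leads down into a tray (x 42 to 243 mm, 62 mm wide, 62 mm high) shut by walls and a clear lid: the throat is the only way in.
- mouth (a point): Centre of the mouth slot, on the face of the mouth plate, 182 mm up. z: out of the mouth along the throat axis, leaning 35 deg from vertical, away from the tray (the throat goes down along -z). x: in the plate, up towards the tray side. y: along the slot, level. Slot 31 mm (y) by 18 mm (x), flared to 41 by 28 at the face. Plate x -32 to 61, y -50 to 50 mm.
- hood (a point): Middle of the hood's outer edge: a clear plate 100 mm wide in a steel frame, standing square on the mouth plate with its inner face at mouth x = 58 mm, reaching 95 mm out along mouth z. It overhangs the mouth: a gripper coming straight down does not fit, one coming along the throat axis does. Axes as the mouth's.
- throat_exit (a point): Lower end of the throat, in the tray, 176 mm down the axis from the mouth; axes as the mouth's. Bore: 14 mm straight, half a turn in 140 mm, 22 mm straight; polished, friction 0.2. A tag let go with its foot 10 to 20 mm in slides through in 0.5 s, foot first. The face that looked along mouth -x (down, away from the tray) comes out on top; the face along +x, underneath.
- tray (a point): Point on the middle of the tray's floor, 183 mm along the box's x and 5.5 mm above the shelf; axes as the box (z up). A tag lying flat has its centre about 2.5 mm above this.
- tag: The same door-entry tag; this point is at the middle of its foot, 28 mm below its centre along its length, with the same axes.
- ashtray: Glass ashtray used as a coin dish, 110 mm across, 34 mm high, loose; origin at the centre of its underside.
- bell: Chrome bicycle bell, 58 mm across, 40 mm high, with a thumb lever, loose; origin at the centre of its underside.
- stapler: Red stapler with a press button, 125 mm long (x), 36 mm wide, 60 mm high, loose; origin at the centre of its underside.
- umbrella_handle: Hooked blue plastic umbrella handle, 180 mm long (x) and 27 mm thick, lying flat, loose; origin on the shelf below the start of the hook.

How it is judged:
By the outcome, as a careful person would: the job done as asked, in the order asked, and still so for the second after the job is handed in, with the robot touching nothing.
It also fails if it takes over 58 s, if anything falls off the work surface, if the arm or the gripper's body presses on something with over 40 N, if the wrist force passes 120 N, or if a joint passes its speed limit or range.

ROBOT

A 6-joint arm with a two-finger parallel gripper is mounted at the origin on the work surface. World frame = base frame: x ahead of the robot, y to its left, z up, the work surface at z = 0. Lengths are in mm, angles in degrees, forces in N, time in s.
With the tool pointing down it reaches from about 300 to 850 mm from the base axis. Payload 4.2 kg.
Tool frame: the origin (TCP) lies at the very end of the fingers, on their centre line; the grasp point (between the pads) lies 19 mm behind it (env.grip_depth is the distance from the TCP to the grasp point, in mm); z points along the fingers, y is the line along which they close (so a half turn about z gives the same grasp; the last joint's range is limited). The gripper opens to 91 mm and grips with 3 to 60 N. Pads are 32 mm wide; open, the fingers measure 118 mm over their backs; the gripper's body (76 mm by 178 mm) begins 60 mm behind the grasp point.
Start: joints at [71.963, 18.312, 89.639, -0, 72.044, -1.146], TCP at [167.068, 550.213, 188.076] pointing down, gripper open.
Joint ranges: [-177.97, 177.97], [-48.28, 115.42], [12.27, 149.76], [-77.06, 257.06], [2.81, 150.46], [-146.56, 146.56]. Speed limits (degrees/s): [147.25, 147.25, 180, 180, 180, 180].

INTERFACE

Orientations are given as [roll, pitch, yaw] about the fixed x, y, z axes, in that order (R = Rz(yaw) Ry(pitch) Rx(roll)).
In Python, from workcell import env, cams gives the robot as it stands.
- The arm moves only by the tool apply_moves, never from a script. Its argument "deltas" is a list of rows, each a list of 5 numbers: the shift along the tool's x, y, z in m, then the turn about the tool's z in rad, then the opening, from -1 (shut) to 1 (fully open), so that 0 is half open. In form: [[tx, ty, tz, roll, gripper], ...]. A call has 1 to 5 rows; each row is the pose to reach, as a shift and turn from the pose commanded when the call began, along the tool's axes at that moment; what a row does not reach only later rows make up. A row lasts 1/10 s, in which the tool goes at most 50 mm and 8.59 degrees, less where a joint would pass 70% of its speed; a pose out of reach is approached as far as the arm can. A call with a gripper value outside its range is refused whole. The fingers move at their own pace and stop on an object; "grip_force" is the grip in N (left out, the last holds). Time passes only in rows, so rows that repeat a pose let the fingers close. It gives the time, the measured TCP pose, the force, the opening and the grip force at its end, in the units of the state.
- env.state(): the state, without advancing time (a new reading comes with each control period).
- cams.grab_frame(name): name is "scene" or "side" or "wrist"; returns the picture (400x640x3 uint8, blue, green, red); there is no depth.
- cams.get_calibration(name): a dict with "mtx" (3x3 intrinsics, pixels), "k1" (the pictures are not rectified: a ray, as slopes to the right and down, at radius r is drawn at 1 + k1 r^2 times it, then the intrinsics apply), "eye" and "attitude" of the camera in the world; the wrist camera has in their place "tool_from_camera" (4x4, takes a point from camera to tool coordinates, whose origin is the TCP and whose axes are the flange's). Camera axes: x right, y down, z forward; pixel columns grow to the right and rows downward; lengths in mm; the calibration is good to about 2 mm. A picture is of the moment at which its call begins: read the wrist's pose just before it. get_calibration takes no time and is no camera call.
- env.job_done(): hands the job in; it is judged then, once.
The state is a dict: "time_s": time; "qpos": joint angles; "qvel": joint speeds; "effort": joint torques, N m; "ee_pos": TCP position; "ee_rot": TCP orientation; "force": force on the tool from outside, world axes, zero at the start; "torque": the same for the moment, N m; "gripper_width": finger opening in mm; "gripper_force": force on a finger pad.
Only numpy, scipy, OpenCV 4.12 (cv2) and the standard library are available. Lean on these libraries where they do the work, as an engineer would, in place of code of your own. Each camera call takes 0.05 s, during which the arm holds its last target. There are 200 camera calls.

## Working session

There is one attempt and no reset: what is moved stays moved. The work goes in short steps, Python scripts to look and compute and a tool call to move; the robot and the scene stay as the last step left them, time stands still between calls to the robot, and variables do not carry over. Pictures are saved under pics/ and viewed, at most 10 in all, crops included, and the job is handed in when it is done.

Besides the shell and the picture viewer there is one more tool, called after "Request:" as name(argument=value, ...) on one line, values as JSON. apply_moves: Moves the arm, as the interface text tells. Its arguments: {"type":"object","properties":{"deltas":{"type":"array"},"grip_force":{"type":"number"}},"required":["deltas"]}

```bash
ls; mkdir -p pics; cat > h.py <<'E'
import numpy as np, cv2
from scipy.spatial.transform import Rotation as R
from workcell import env, cams
E
python3 - <<'E'
from h import *
s=env.state(); print(s['time_s'],s['ee_pos'],s['ee_rot'])
for n in('scene','side','wrist'):
    cv2.imwrite(f'pics/{n}0.png',cams.grab_frame(n)); print(n,cams.get_calibration(n))
a=cv2.imread('pics/scene0.png');b=cv2.imread('pics/side0.png');
E
```

```text
pics
0.0 [166.89155533 549.67120113 187.21009211] [-1.79897441e+02 -1.86049925e-03  1.63106390e+02]
scene {'mtx': array([[476.23256291,   0.        , 313.21004071],
       [  0.        , 476.23256291, 197.75542772],
       [  0.        ,   0.        ,   1.        ]]), 'k1': -0.06726682979596146, 'eye': array([1420.00988051,  567.25515903, 1376.08485453]), 'attitude': array([-140.56373867,    0.95764685,  124.98365009])}
side {'mtx': array([[374.41391893,   0.        , 323.76014185],
       [  0.        , 374.41391893, 197.48837608],
       [  0.        ,   0.        ,   1.        ]]), 'k1': -0.07878556861646253, 'eye': array([  -3.08223708, -648.84580104,  719.86976219]), 'attitude': array([-121.10753715,   -1.39387617,  -43.55748678])}
wrist {'mtx': array([[355.84595085,   0.        , 316.97494425],
       [  0.        , 355.84595085, 206.46457493],
       [  0.        ,   0.        ,   1.        ]]), 'k1': 0.02228648755330261, 'tool_from_camera': array([[ 4.85759997e-04, -9.61997228e-01, -2.73058778e-01,
         7.73792961e+01],
       [ 9.99999870e-01,  4.25217354e-04,  2.80899296e-04,
         1.55979655e-01],
       [-1.54115013e-04, -2.73058879e-01,  9.61997310e-01,
        -1.97093047e+02],
       [ 0.00000000e+00,  0.00000000e+00,  0.00000000e+00,
         1.00000000e+00]])}
```

View pics/scene0.png

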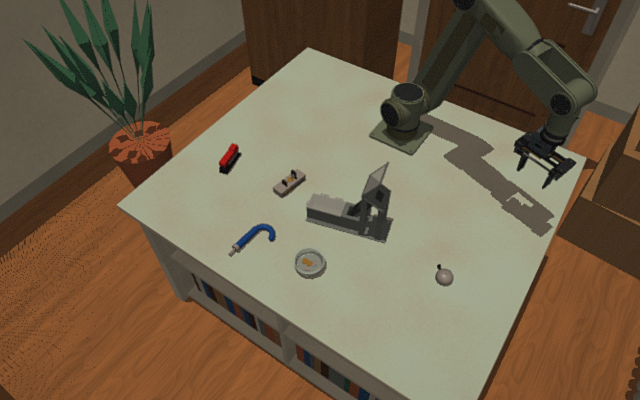

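View pics/side0.png

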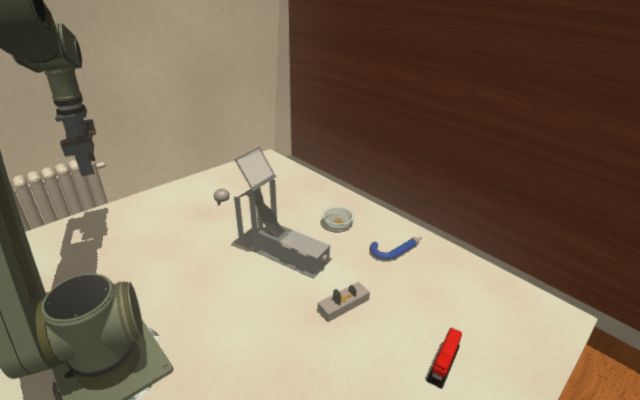

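```bash
cat >> h.py <<'E'
def cam(n,st=None):
    c=cams.get_calibration(n)
    if n!='wrist': return c['mtx'],c['k1'],R.from_euler('xyz',c['attitude'],degrees=True).as_matrix(),c['eye']
    Rt=R.from_euler('xyz',st['ee_rot'],degrees=True).as_matrix(); T=c['tool_from_camera']
    return c['mtx'],c['k1'],Rt@T[:3,:3],Rt@T[:3,3]+np.array(st['ee_pos'])
def ray(C,uv):
    K,k1,Rc,e=C; d=np.array([(uv[0]-K[0,2])/K[0,0],(uv[1]-K[1,2])/K[1,1]]); q=d.copy()
    for _ in range(20): q=d/(1+k1*(q@q))
    v=Rc@np.array([q[0],q[1],1]); return e,v/np.linalg.norm(v)
def onz(C,uv,z): e,v=ray(C,uv); return e+v*(z-e[2])/v[2]
def onplane(C,uv,p,n): e,v=ray(C,uv); return e+v*(((p-e)@n)/(v@n))
def tri(C1,u1,C2,u2):
    A=np.zeros((3,3));b=np.zeros(3)
    for C,u in((C1,u1),(C2,u2)):
        e,v=ray(C,u);P=np.eye(3)-np.outer(v,v);A+=P;b+=P@e
    return np.linalg.solve(A,b)
def proj(C,P):
    K,k1,Rc,e=C; q=Rc.T@(np.asarray(P,float)-e); q=q[:2]/q[2]; q=q*(1+k1*(q@q)); return q*[K[0,0],K[1,1]]+K[:2,2]
E
python3 - <<'E'
from h import *
S=cam('scene');D=cam('side'); f=lambda p:print(np.round(p,0))
f(onz(S,(305,175),28)); f(onz(S,(277,190),28)); # rack ends
f(onz(D,(318,305),28)); f(onz(D,(369,290),28))
f(tri(S,(388,163),D,(236,155))); f(tri(S,(371,185),D,(267,185)))
f(onz(S,(385,241),0)); f(onz(S,(393,212),0)); f(onz(D,(233,243),0))
f(onz(S,(444,276),20))
a=cv2.imread('pics/scene0.png')[140:260,260:410];b=cv2.imread('pics/side0.png')[130:330,190:390]
cv2.imwrite('pics/crop.png',np.hstack([cv2.resize(a,(500,400),interpolation=2),cv2.resize(b,(300*400//300,400),interpolation=2)])[:, :800] if 0 else cv2.resize(b,(600,600),interpolation=2))
E
```

```text
[ 450. -177.   28.]
[ 570. -220.   28.]
[ 440. -187.   28.]
[ 571. -238.   28.]
[459. 158. 300.]
[509. 119. 212.]
[525. 218.   0.]
[397. 179.   0.]
[434. 192.   0.]
[550. 450.  20.]
```

View pics/crop.png

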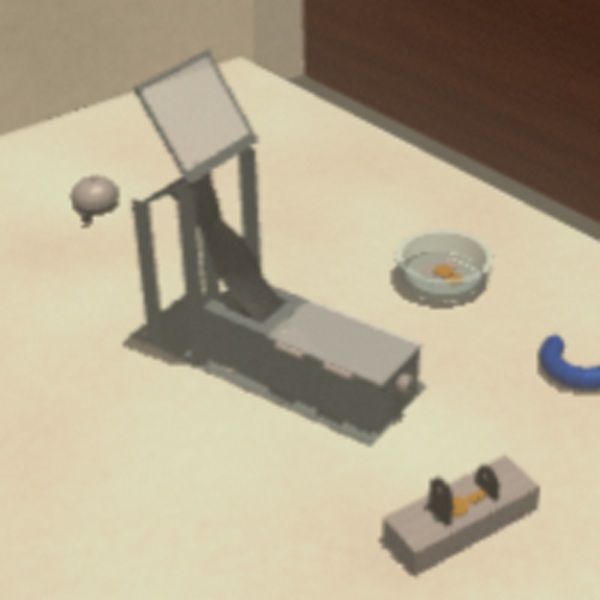

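Request:
apply_moves(deltas=[[0,0.05,0,0,1],[0,0.1,0,0,1],[0,0.15,0,0,1],[0,0.2,0,0,1],[0,0.25,0,0,1]])

```text
time_s: 0.65
ee_pos: [240.2, 790.8, 187.7]
ee_rot: [-180.0, 0.0, 163.1]
force: [1.2, 1.3, 0.4]
gripper_width: 91.6
gripper_force: 0.0
```

Request:
apply_moves(deltas=[[0,0.05,0,0,1],[0,0.1,0,0,1],[0,0.15,0,0,1],[0,0.2,0,0,1],[0,0.25,0,0,1]])

```text
time_s: 1.15
ee_pos: [273.7, 901.3, 151.5]
ee_rot: [177.8, 0.0, 163.1]
force: [-0.0, -0.2, 0.5]
gripper_width: 91.2
gripper_force: 0.0
```

Request:
apply_moves(deltas=[[0,0.05,0,0,1],[0,0.1,0,0,1],[0,0.15,0,0,1],[0,0.2,0,0,1],[0,0.25,0,0,1]])

```text
time_s: 1.65
ee_pos: [283.0, 931.9, 114.8]
ee_rot: [175.1, 0.0, 163.1]
force: [0.4, 0.0, -0.0]
gripper_width: 91.2
gripper_force: 0.0
```

Request:
apply_moves(deltas=[[0,-0.05,0,0,1],[0,-0.1,0,0,1],[0,-0.15,0,0,1],[0,-0.2,0,0,1],[0,-0.25,0,0,1]])

```text
time_s: 2.15
ee_pos: [224.7, 740.0, 98.2]
ee_rot: [175.0, 0.0, 163.1]
force: [0.2, 1.5, 0.8]
gripper_width: 91.1
gripper_force: 0.0
```

Request:
apply_moves(deltas=[[0,-0.045,-0.02,0,1],[0,-0.09,-0.04,0,1],[0,-0.135,-0.06,0,1],[0,-0.18,-0.08,0,1],[0,-0.225,-0.1,0,1]])

```text
time_s: 2.65
ee_pos: [157.2, 517.8, 179.5]
ee_rot: [175.0, 0.0, 163.1]
force: [0.4, -0.5, 0.6]
gripper_width: 91.5
gripper_force: 0.0
```

Request:
apply_moves(deltas=[[0,-0.05,0,0,1],[0,-0.1,0,0,1],[0,-0.15,0,0,1],[0,-0.2,0,0,1],[0,-0.25,0,0,1]])

```text
time_s: 3.15
ee_pos: [84.9, 279.5, 157.4]
ee_rot: [175.0, 0.0, 163.1]
force: [0.2, -0.1, 1.6]
gripper_width: 91.0
gripper_force: 0.0
```

Request:
apply_moves(deltas=[[0,-0.05,0,0,1],[0,-0.1,0,0,1],[0,-0.15,0,0,1]])

```text
time_s: 3.45
ee_pos: [41.4, 136.3, 144.5]
ee_rot: [175.0, 0.0, 163.2]
force: [1.1, -1.3, 0.2]
gripper_width: 91.0
gripper_force: 0.0
```

Request:
apply_moves(deltas=[[0,0.045,-0.02,0,1],[0,0.09,-0.04,0,1],[0,0.135,-0.07,0,1],[0,0.18,-0.11,0,1],[-0.01,0.2,-0.14,0.08,1]])

```text
time_s: 3.95
ee_pos: [105.5, 315.3, 301.8]
ee_rot: [175.1, -0.4, 158.5]
force: [0.3, 0.5, 1.5]
gripper_width: 91.7
gripper_force: 0.0
```

Request:
apply_moves(deltas=[[-0.038,-0.013,0,0.128,1],[-0.076,-0.026,0,0.256,1],[-0.115,-0.039,0,0.384,1],[-0.153,-0.052,0,0.512,1],[-0.191,-0.063,0,0.64,1]])

```text
time_s: 4.45
ee_pos: [261.7, 184.1, 294.5]
ee_rot: [176.1, -3.2, 121.7]
force: [-0.2, -0.0, 0.5]
gripper_width: 91.3
gripper_force: 0.0
```

Request:
apply_moves(deltas=[[-0.038,-0.013,0,0.128,1],[-0.076,-0.026,0,0.256,1],[-0.115,-0.039,0,0.384,1],[-0.153,-0.052,0,0.512,1],[-0.191,-0.063,0,0.64,1]])

```text
time_s: 4.95
ee_pos: [308.3, -11.6, 279.7]
ee_rot: [178.8, -4.7, 84.9]
force: [1.8, -0.2, 0.1]
gripper_width: 91.3
gripper_force: 0.0
```

Request:
apply_moves(deltas=[[-0.038,-0.013,0,0.128,1],[-0.076,-0.026,0,0.256,1],[-0.115,-0.039,0,0.384,1],[-0.153,-0.052,0,0.512,1],[-0.191,-0.063,0,0.64,1]])

```text
time_s: 5.45
ee_pos: [228.5, -196.1, 262.8]
ee_rot: [-178.2, -4.4, 48.1]
force: [0.6, -0.6, 0.5]
gripper_width: 91.2
gripper_force: 0.0
```

Request:
apply_moves(deltas=[[-0.047,0.009,0,0.12,1],[-0.094,0.018,0,0.24,1],[-0.142,0.027,0,0.36,1],[-0.19,0.036,0,0.48,1],[-0.237,0.045,0,0.6,1]])

```text
time_s: 5.95
ee_pos: [104.6, -403.2, 243.0]
ee_rot: [-176.0, -2.5, 13.7]
force: [0.5, -1.2, 0.5]
gripper_width: 91.4
gripper_force: 0.0
```

Request:
apply_moves(deltas=[[-0.047,-0.008,0,0.11,1],[-0.094,-0.015,0,0.22,1],[-0.142,-0.022,0,0.34,1],[-0.19,-0.03,0,0.45,1],[-0.237,-0.038,0,0.56,1]])

```text
time_s: 6.45
ee_pos: [-135.3, -422.2, 235.5]
ee_rot: [-175.4, 0.1, -18.2]
force: [0.5, -0.1, 0.3]
gripper_width: 91.1
gripper_force: 0.0
```

Request:
apply_moves(deltas=[[0,0.05,0,0,1],[0,0.1,0,0,1],[0,0.15,0,0,1],[0,0.2,0,0,1],[0,0.25,0,0,1]])

```text
time_s: 6.95
ee_pos: [-210.7, -660.9, 214.2]
ee_rot: [-175.3, 0.1, -18.0]
force: [-0.4, -1.1, -0.1]
gripper_width: 91.0
gripper_force: 0.0
```

Request:
apply_moves(deltas=[[0,0.05,0,0,1],[0,0.1,0,0,1],[0,0.15,0,0,1],[0,0.2,0,0,1],[0,0.25,0,0,1]])

```text
time_s: 7.45
ee_pos: [-272.1, -850.5, 182.1]
ee_rot: [-176.4, 0.1, -17.9]
force: [-5.8, -15.6, 22.5]
gripper_width: 91.2
gripper_force: 0.0
```

```bash
python3 - <<'E'
from h import *
s=env.state(); print({k:np.round(v,1) for k,v in s.items()})
cv2.imwrite('pics/w1.png',cams.grab_frame('scene')); s=env.state(); print(s['force'])
E
```

```text
{'time_s': np.float64(7.4), 'qpos': array([-1.084e+02,  5.980e+01,  1.220e+01, -1.000e-01,  1.116e+02,
       -5.000e-01]), 'qvel': array([ 0. , 27.3, -1. ,  0. , 37.1, -0.5]), 'effort': array([  0.3, -13.9, -70.4,  -0. ,   6.4,  -0.1]), 'ee_pos': array([-272.1, -850.5,  182.1]), 'ee_rot': array([-1.764e+02,  1.000e-01, -1.790e+01]), 'force': array([ -5.8, -15.6,  22.5]), 'torque': array([-1.2,  0.5, -0.1]), 'gripper_force': np.float64(0.0), 'gripper_width': np.float64(91.2)}
[  2.78166257   7.26101468 -11.34655146]
```

View pics/w1.png

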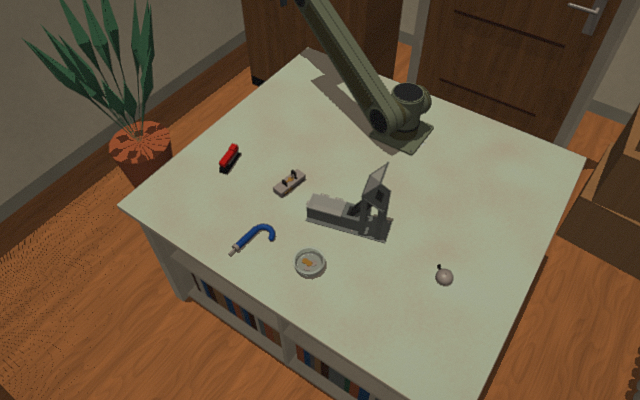

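Request:
apply_moves(deltas=[[0,0.03,0,0,1],[0,0.06,0,0,1],[0,0.09,0,0,1],[0,0.12,0,0,1],[0,0.15,0,0,1]])

```text
time_s: 8.0
ee_pos: [-282.6, -881.9, 141.2]
ee_rot: [-179.0, 0.1, -17.9]
force: [-0.4, -1.0, 0.6]
gripper_width: 91.4
gripper_force: 0.0
```

```bash
python3 - <<'E'
from h import *
s=env.state(); print(s['qpos'],s['ee_rot'])
E
```

```text
[-1.08443400e+02  6.22624485e+01  1.22665310e+01 -9.27517822e-02
  1.06480968e+02 -5.27035112e-01] [-1.78989293e+02  8.00979765e-02 -1.79411877e+01]
```

Request:
apply_moves(deltas=[[0,0.03,0,0,1],[0,0.06,0,0,1]])

```text
time_s: 8.2
ee_pos: [-288.9, -901.0, 122.9]
ee_rot: [178.9, 0.1, -17.9]
force: [-0.3, -0.4, -0.0]
gripper_width: 91.2
gripper_force: 0.0
```

Request:
apply_moves(deltas=[[0.024,-0.042,-0.02,0,1],[0.048,-0.084,-0.04,0,1],[0.072,-0.126,-0.06,0,1],[0.096,-0.168,-0.06,0,1],[0.12,-0.21,-0.06,0,1]])

```text
time_s: 8.7
ee_pos: [-121.1, -748.6, 182.1]
ee_rot: [178.7, -0.0, -18.0]
force: [0.8, -0.4, 0.3]
gripper_width: 91.2
gripper_force: 0.0
```

Request:
apply_moves(deltas=[[0.024,-0.042,0,0,1],[0.048,-0.084,0,0,1],[0.072,-0.126,0,0,1],[0.096,-0.168,0,0,1],[0.12,-0.21,0,0,1]])

```text
time_s: 9.2
ee_pos: [58.3, -585.7, 177.0]
ee_rot: [178.8, -0.1, -18.0]
force: [0.8, -0.2, 0.3]
gripper_width: 91.3
gripper_force: 0.0
```

Request:
apply_moves(deltas=[[0.024,-0.042,0,0,1],[0.048,-0.084,0,0,1],[0.072,-0.126,0,0,1],[0.096,-0.168,0,0,1],[0.12,-0.21,0,0,1]])

```text
time_s: 9.7
ee_pos: [238.0, -422.8, 173.6]
ee_rot: [178.9, -0.2, -18.0]
force: [1.3, -0.7, -1.3]
gripper_width: 91.3
gripper_force: 0.0
```

Request:
apply_moves(deltas=[[0.024,-0.042,0,0,1],[0.048,-0.084,0,0,1],[0.072,-0.126,0,0,1],[0.096,-0.168,0,0,1],[0.12,-0.21,0,0,1]])

```text
time_s: 10.2
ee_pos: [417.9, -259.1, 170.2]
ee_rot: [179.0, -0.2, -17.9]
force: [0.2, -0.9, -0.1]
gripper_width: 91.4
gripper_force: 0.0
```

Request:
apply_moves(deltas=[[0.024,-0.042,0.01,0,1],[0.044,-0.082,0.02,0,1],[0.044,-0.082,0.02,0,1]])

```text
time_s: 10.5
ee_pos: [486.2, -192.3, 147.1]
ee_rot: [179.2, -0.1, -17.6]
force: [-0.7, -0.0, -0.2]
gripper_width: 91.3
gripper_force: 0.0
```

```bash
python3 - <<'E'
from h import *
s=env.state(); cv2.imwrite('pics/w2.png',cams.grab_frame('wrist')); print(s['ee_pos'],s['ee_rot'],s['qpos'])
import json; json.dump([list(s['ee_pos']),list(s['ee_rot'])],open('w2.json','w'))
E
```

```text
[ 486.24749327 -192.2723955   147.08558044] [ 1.79187165e+02 -1.18962832e-01 -1.76140131e+01] [-22.2815452   15.31077483 100.22324639  -0.88846194  64.28395611
  85.71756025]
```

View pics/w2.png

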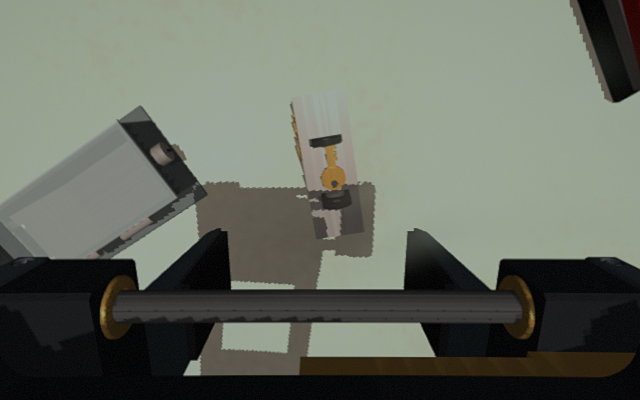

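```bash
python3 - <<'E'
from h import *
a=cv2.imread('pics/w2.png')[80:250,280:390]; cv2.imwrite('pics/w2c.png',cv2.resize(a,None,fx=3.5,fy=3.5,interpolation=cv2.INTER_CUBIC))
E
```

```text
(no output)
```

View pics/w2c.png

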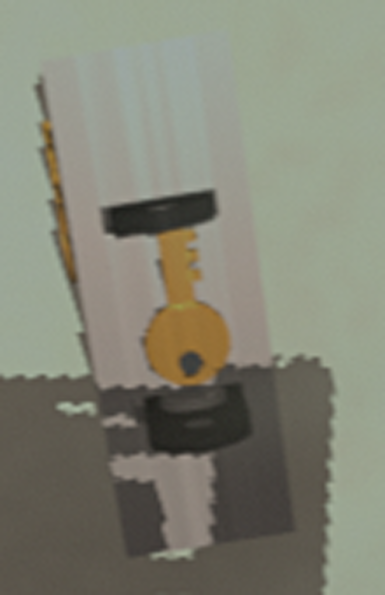

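```bash
python3 - <<'E'
from h import *
import json
p,r=json.load(open('w2.json')); C=cam('wrist',dict(ee_pos=p,ee_rot=r))
f=lambda x,y,z:onz(C,(280+x/3.5,80+y/3.5),z)
c=[f(*q,28) for q in((42,75),(228,35),(295,530),(128,556))]
for q in c: print(np.round(q,1))
print('size',[np.round(np.linalg.norm(c[i]-c[i-1]),1) for i in range(4)])
ctr=np.mean(c,0); u=(c[0]+c[1]-c[2]-c[3])[:2]; print('ctr',ctr,'yaw y',np.degrees(np.arctan2(u[1],u[0])))
t=f(199,436,66);print('tag top',t)
b=f(195,397,38);print('button',b)
e1,e2=f(150,450,66),f(250,441,66);print(e1,e2)
u/=np.linalg.norm(u);print('slot pred',ctr[:2]-25*u, ctr[:2]+25*u, 'short top',f(159,222,52))
Rt=R.from_euler('xyz',r,degrees=True).as_matrix()
print('tool coords of tagtop',Rt.T@(t-p), Rt.T@(np.append(ctr[:2]-25*u,66)-p), Rt.T@np.append(u,0))
E
```

```text
[ 568.8 -197.8   28. ]
[ 564.  -243.5   28. ]
[ 436.8 -225.1   28. ]
[ 443.5 -179.9   28. ]
size [np.float64(126.5), np.float64(46.0), np.float64(128.5), np.float64(45.6)]
ctr [ 503.28780186 -211.56378951   28.        ] yaw y -8.170778798850789
tag top [ 480.82176359 -208.54327553   66.        ]
button [ 482.93409505 -210.10259049   38.        ]
[ 481.07412248 -196.70604554   66.        ] [ 476.03763965 -219.49125443   66.        ]
slot pred [ 478.54158077 -208.01068643] [ 528.03402296 -215.11689259] short top [ 529.05775591 -214.30426053   52.        ]
tool coords of tagtop [-0.41609304 15.99787959 81.32002305] [-2.75053137 16.18030062 81.3177637 ] [ 9.86446512e-01 -1.64082909e-01 -2.79581090e-04]
```

Request:
apply_moves(deltas=[[0,0.008,0.02,-0.08,1],[-0.001,0.016,0.04,-0.165,1],[-0.001,0.016,0.07,-0.165,1],[-0.001,0.016,0.098,-0.165,1],[-0.001,0.016,0.109,-0.165,1]])

```text
time_s: 11.05
ee_pos: [473.9, -212.8, 37.3]
ee_rot: [179.1, 0.3, -8.6]
force: [-0.5, 0.7, 0.4]
gripper_width: 91.4
gripper_force: 0.0
```

Request:
apply_moves(deltas=[[0,0,0,0,-0.2],[0,0,0,0,-0.6],[0,0,0,0,-0.8],[0,0,0,0,-0.8],[0,0,0,0,-0.8]], grip_force=15)

```text
time_s: 11.55
ee_pos: [475.6, -211.9, 39.3]
ee_rot: [179.1, 0.1, -8.5]
force: [-0.4, -0.1, -0.0]
gripper_width: 54.1
gripper_force: 0.0
```

Request:
apply_moves(deltas=[[0.003,-0.004,0,0,-0.2],[0.003,-0.004,0,0,-0.35]])

```text
time_s: 11.75
ee_pos: [479.2, -207.8, 38.7]
ee_rot: [179.1, 0.2, -8.5]
force: [-0.7, -0.5, -0.1]
gripper_width: 38.1
gripper_force: 0.0
```

```bash
python3 - <<'E'
from h import *
s=env.state(); cv2.imwrite('pics/w3.png',cams.grab_frame('wrist')); print(s['ee_pos'],s['ee_rot'],s['gripper_width'])
C=cam('wrist',s); 
for z in(38,66): print(np.round(proj(C,[479.5,-208.3,z]),0), np.round(proj(C,np.array(s['ee_pos'])+[0,0,z-s['ee_pos'][2]]),0))
a=cv2.imread('pics/w3.png'); cv2.imwrite('pics/w3c.png',cv2.resize(a[100:360,160:480],None,fx=2.3,fy=2.3,interpolation=2))
E
```

```text
[ 479.22483845 -207.8414708    38.66821539] [ 1.79124618e+02  1.72305643e-01 -8.46082051e+00] 38.13023997948206
[318. 240.] [317. 240.]
[319. 260.] [318. 260.]
```

View pics/w3c.png

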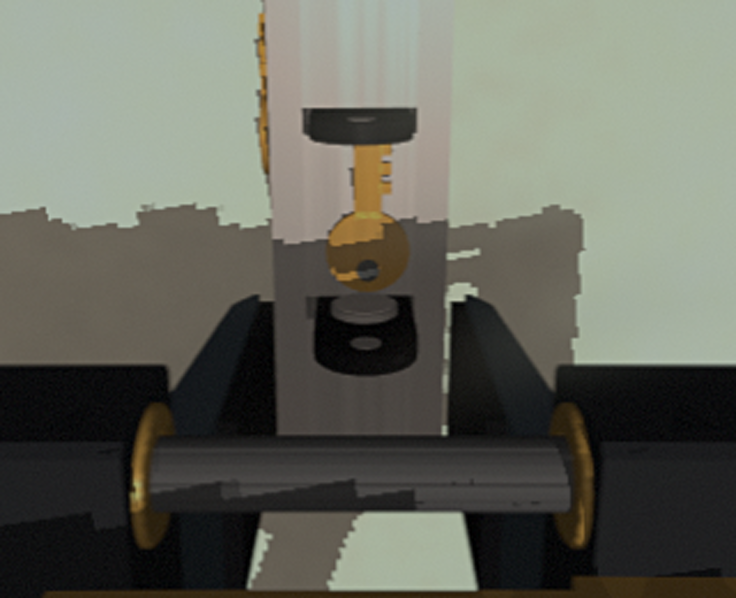

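Request:
apply_moves(deltas=[[0,0,0,0,-0.8],[0,0,0,0,-0.8],[0,0,0,0,-0.8],[0,0,0,0,-0.8]], grip_force=20)

```text
time_s: 12.2
ee_pos: [479.0, -208.4, 38.8]
ee_rot: [179.1, 0.2, -8.5]
force: [-0.3, -0.4, 2.3]
gripper_width: 9.2
gripper_force: 2.3
```

Request:
apply_moves(deltas=[[0,0,-0.008,0,-0.8],[0,0,-0.02,0,-0.8],[0,0,-0.04,0,-0.8],[0,0,-0.08,0,-0.8],[0,0,-0.12,0,-0.8]])

```text
time_s: 12.7
ee_pos: [478.9, -206.2, 160.2]
ee_rot: [179.1, 0.3, -8.5]
force: [0.7, -0.3, 0.6]
gripper_width: 9.3
gripper_force: 0.0
```

```bash
python3 - <<'E'
from h import *
s=env.state(); a=cams.grab_frame('wrist'); cv2.imwrite('pics/w4.png',a); print(s['ee_pos'],s['ee_rot'],s['gripper_width'],s['force'])
import json; json.dump([list(s['ee_pos']),list(s['ee_rot'])],open('w4.json','w'))
cv2.imwrite('pics/w4c.png',cv2.resize(a[60:320,160:480],None,fx=2.3,fy=2.3,interpolation=2))
E
```

```text
[ 478.86501787 -206.18014004  160.23371027] [179.13900716   0.25486111  -8.4913481 ] 9.336740150660512 [ 0.66382742 -0.29531733  0.63441091]
```

View pics/w4c.png

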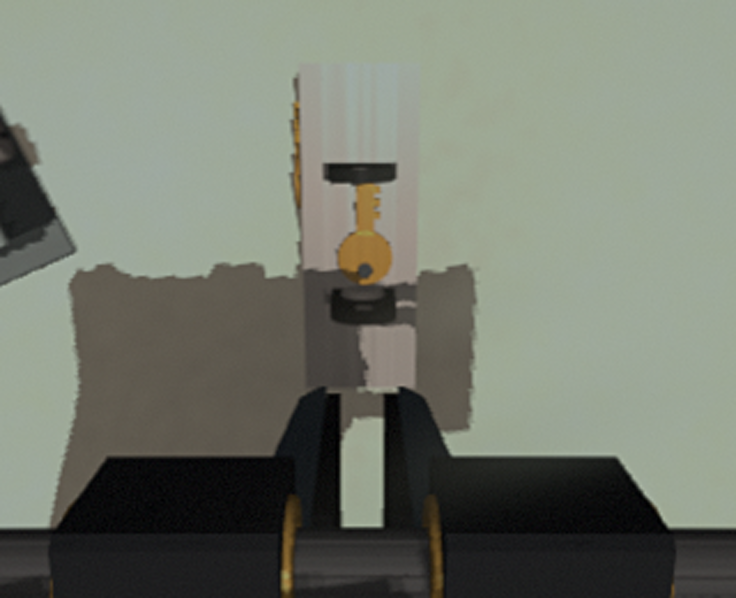

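```bash
python3 - <<'E'
from h import *
import json
p,r=json.load(open('w4.json')); C=cam('wrist',dict(ee_pos=p,ee_rot=r))
g=lambda x,y,z:np.round(onz(C,(160+x/2.3,60+y/2.3),z),1)
print('button',g(364,297,38),'head edge',g(363,321,66),'head L/R',g(332,312,60),g(395,312,60))
print('rack far edge',g(300,65,28),g(419,65,28),'near',g(305,388,28),g(415,388,28))
print('short',g(359,165,52),g(360,183,52))
# finger tip front edge in w4, x in tool
K,k1,Rc,e=C
Rt=R.from_euler('xyz',r,degrees=True).as_matrix()
for q in((325,390),(400,390)): print('tip',Rt.T@(g(*q,p[2])-p))
# dark profile of finger rows in column through left finger
a=cv2.imread('pics/w4.png'); print(a[215:245:2,160+325*10//23].tolist())
E
```

```text
button [ 480.8 -209.3   38. ] head edge [ 478.6 -208.1   66. ] head L/R [ 482.2 -197.    60. ] [ 478.6 -220.3   60. ]
rack far edge [ 571.7 -198.3   28. ] [ 565.1 -243.2   28. ] near [ 442.9 -178.5   28. ] [ 435.7 -224.9   28. ]
short [ 533.4 -215.    52. ] [ 526.9 -214.4   52. ]
tip [ 7.13471867 -9.33495633 -0.13831424]
tip [7.05728395 9.78391526 0.14935422]
[[62, 67, 71], [63, 67, 71], [63, 66, 71], [63, 67, 72], [62, 66, 71], [63, 66, 71], [61, 66, 70], [38, 41, 41], [28, 30, 29], [20, 17, 16], [16, 16, 14], [15, 14, 11], [14, 12, 12], [14, 13, 11], [10, 8, 8]]
```

```bash
python3 - <<'E'
from h import *
for n in('w4','w3','w2'):
    g=cv2.cvtColor(cv2.imread(f'pics/{n}.png'),6).astype(int)
    for r in range(222,290,5):
        row=g[r]; d=np.where(row<45)[0]; 
        segs=np.split(d,np.where(np.diff(d)>3)[0]+1) if len(d) else []
        print(n,r,[(int(s[0]),int(s[-1])) for s in segs if len(s)>4])
E
```

```text
w4 222 []
w4 227 []
w4 232 [(291, 307), (327, 342)]
w4 237 [(289, 307), (327, 346)]
w4 242 [(286, 307), (327, 347)]
w4 247 [(2, 8), (284, 307), (327, 350)]
w4 252 [(282, 307), (327, 351)]
w4 257 [(280, 307), (327, 354)]
w4 262 [(10, 22), (27, 51), (204, 307), (327, 429), (583, 624)]
w4 267 [(0, 52), (201, 307), (327, 433), (582, 635)]
w4 272 [(0, 53), (197, 307), (327, 436), (581, 639)]
w4 277 [(0, 55), (193, 307), (327, 440), (579, 639)]
w4 282 [(0, 55), (189, 283), (289, 307), (327, 346), (350, 444), (579, 639)]
w4 287 [(0, 57), (186, 282), (289, 307), (327, 346), (350, 447), (577, 639)]
w3 222 []
w3 227 []
w3 232 [(262, 278), (297, 304), (332, 339), (357, 372)]
w3 237 [(258, 278), (296, 304), (332, 339), (357, 376)]
w3 242 [(254, 278), (297, 340), (356, 379)]
w3 247 [(251, 278), (296, 314), (324, 341), (356, 382)]
w3 252 [(248, 279), (296, 341), (356, 386)]
w3 257 [(244, 279), (298, 339), (356, 389)]
w3 262 [(10, 51), (148, 232), (241, 279), (308, 328), (356, 393), (402, 486), (583, 607), (615, 624)]
w3 267 [(0, 52), (143, 232), (237, 279), (356, 396), (402, 491), (582, 635)]
w3 272 [(0, 53), (138, 279), (355, 496), (581, 639)]
w3 277 [(0, 54), (132, 279), (355, 502), (579, 639)]
w3 282 [(0, 55), (127, 221), (228, 280), (355, 407), (413, 507), (579, 639)]
w3 287 [(0, 56), (121, 219), (226, 280), (355, 409), (414, 513), (577, 639)]
w2 222 []
w2 227 []
w2 232 [(208, 226)]
w2 237 [(202, 227)]
w2 242 [(197, 227)]
w2 247 [(192, 227)]
w2 252 [(0, 6), (186, 228), (413, 448)]
w2 257 [(0, 11), (21, 47), (181, 228), (407, 453)]
w2 262 [(0, 21), (27, 134), (175, 228), (406, 459), (500, 624)]
w2 267 [(0, 135), (170, 229), (406, 464), (499, 635)]
w2 272 [(0, 135), (164, 229), (405, 470), (499, 639)]
w2 277 [(0, 136), (159, 230), (405, 475), (498, 639)]
w2 282 [(0, 110), (116, 137), (153, 230), (405, 481), (497, 519), (524, 639)]
w2 287 [(0, 106), (113, 137), (148, 230), (404, 487), (496, 521), (527, 639)]
```

```bash
python3 - <<'E'
from h import *
print(env.grip_depth, [x for x in dir(env) if x[0]!='_'])
E
```

```text
18.8 ['Unreachable', 'grip_depth', 'job_done', 'state']
```

Request:
apply_moves(deltas=[[0,0,0.01,0,0.5],[0.001,0.002,0.02,0,0.5],[0.001,0.002,0.04,0,0.5],[0.001,0.002,0.06,0,0.5],[0.001,0.002,0.06,0,0.5]])

```text
time_s: 13.25
ee_pos: [476.3, -208.1, 94.4]
ee_rot: [179.3, 0.7, -8.5]
force: [-0.4, 0.9, -0.0]
gripper_width: 46.1
gripper_force: 0.0
```

Request:
apply_moves(deltas=[[0,0,0,0,0.5],[0,0,0.02,0,0.5],[0,0,0.05,0,0.5],[0,0,0.08,0,0.5],[0,0,0.088,0,0.4]])

```text
time_s: 13.75
ee_pos: [477.6, -210.0, 8.6]
ee_rot: [179.2, 0.5, -8.5]
force: [-0.7, 0.2, 0.2]
gripper_width: 64.5
gripper_force: 0.0
```

Request:
apply_moves(deltas=[[0,0,0,0,0.1],[0,0,0,0,0.1],[0,0,0,0,0.1]])

```text
time_s: 14.05
ee_pos: [480.5, -211.3, 12.1]
ee_rot: [179.1, 0.0, -8.5]
force: [0.7, -0.3, -0.8]
gripper_width: 50.2
gripper_force: 0.0
```

Request:
apply_moves(deltas=[[-0.001,-0.002,0,0,0.0],[-0.001,-0.002,0,0,-0.25],[-0.001,-0.002,0,0,-0.8],[-0.001,-0.002,0,0,-0.8],[-0.001,-0.002,0,0,-0.8]], grip_force=20)

```text
time_s: 14.55
ee_pos: [478.5, -208.6, 10.6]
ee_rot: [179.1, 0.2, -8.5]
force: [-0.9, 0.6, 1.4]
gripper_width: 24.3
gripper_force: 20.0
```

Request:
apply_moves(deltas=[[0,0,-0.008,0,-0.8],[0,0,-0.02,0,-0.8],[0,0,-0.05,0,-0.8],[0,0,-0.1,0,-0.8],[0,0,-0.15,0,-0.8]])

```text
time_s: 15.05
ee_pos: [478.7, -206.1, 162.6]
ee_rot: [179.1, 0.3, -8.5]
force: [0.7, -0.5, -0.1]
gripper_width: 24.6
gripper_force: 20.0
```

```bash
python3 - <<'E'
from h import *
s=env.state();print(s['ee_pos'],s['gripper_width'],s['qpos'])
S=cam('scene');D=cam('side')
c=[onz(D,(190+x/3,130+y/3),2) for x,y in((124,342),(372,442),(424,385))]
for q in c: print(np.round(q,1))
print(np.linalg.norm(c[1]-c[0]),np.linalg.norm(c[2]-c[1]))
d=(c[1]-c[0]); print('yaw x',np.degrees(np.arctan2(d[1],d[0]))); d=c[2]-c[1]; print('yaw y',np.degrees(np.arctan2(d[1],d[0])))
c=[onz(S,p,2) for p in((306,221),(385,241),(393,214))]
for q in c: print(np.round(q,1))
d=(c[0]-c[1]); print('S yaw x',np.linalg.norm(d),np.degrees(np.arctan2(d[1],d[0])))
d=(c[1]-c[2]); print('S yaw y',np.linalg.norm(d),np.degrees(np.arctan2(d[1],d[0])))
# dark grey mask for base in scene
a=cv2.imread('pics/w1.png'); h=cv2.cvtColor(a,40)
m=((h[...,2]<120)).astype('uint8')*255; m[:150]=0;m[260:]=0;m[:,:300]=0;m[:,405:]=0
n,l,st,ce=cv2.connectedComponentsWithStats(m); i=1+np.argmax(st[1:,4]); ct=max(cv2.findContours((l==i).astype('uint8'),0,2)[0],key=cv2.contourArea)
print(st[i], cv2.approxPolyDP(ct,3,True)[:,0].tolist())
E
```

```text
[ 478.72445815 -206.07485849  162.58375524] 24.603686527898475 [-23.93162004  14.55918941  98.88032563  -0.97844972  66.59045915
  74.94603656]
[426.3 188.5   2. ]
[516.8 -88.5   2. ]
[608.4 -63.4   2. ]
291.4649417803172 95.00517497702509
yaw x -71.9163131947765
yaw y 15.369287952388392
[610.3 -59.    2. ]
[526.3 218.1   2. ]
[406.9 183.7   2. ]
S yaw x 289.6360926812508 -73.13587091429442
S yaw y 124.26895480602522 16.105390117889957
[ 306  162   87   81 2741] [[388, 162], [369, 175], [362, 199], [355, 204], [347, 202], [340, 216], [307, 207], [306, 220], [384, 242], [392, 220], [386, 216], [390, 190], [381, 183]]
```

Request:
apply_moves(deltas=[[-0.011,0.032,-0.013,-0.134,-0.8],[-0.022,0.063,-0.026,-0.269,-0.8],[-0.033,0.095,-0.039,-0.403,-0.8],[-0.044,0.126,-0.052,-0.538,-0.8],[-0.054,0.158,-0.063,-0.672,-0.8]])

```text
time_s: 15.55
ee_pos: [402.1, -354.7, 228.1]
ee_rot: [179.4, 0.7, 30.3]
force: [0.7, -0.9, -0.4]
gripper_width: 24.2
gripper_force: 20.0
```

Request:
apply_moves(deltas=[[-0.028,0.018,-0.013,-0.134,-0.8],[-0.056,0.036,-0.026,-0.269,-0.8],[-0.084,0.054,-0.039,-0.403,-0.8],[-0.112,0.072,-0.052,-0.538,-0.8],[-0.141,0.09,-0.063,-0.672,-0.8]])

```text
time_s: 16.05
ee_pos: [325.5, -502.1, 293.7]
ee_rot: [179.9, 0.9, 68.8]
force: [0.8, -0.0, -0.7]
gripper_width: 24.7
gripper_force: 20.0
```

Request:
apply_moves(deltas=[[-0.033,-0.003,-0.013,-0.134,-0.8],[-0.066,-0.007,-0.026,-0.269,-0.8],[-0.099,-0.01,-0.039,-0.403,-0.8],[-0.132,-0.014,-0.052,-0.538,-0.8],[-0.166,-0.017,-0.063,-0.672,-0.8]])

```text
time_s: 16.55
ee_pos: [249.1, -649.1, 359.4]
ee_rot: [-179.4, 0.8, 107.3]
force: [0.5, 0.7, -0.2]
gripper_width: 24.4
gripper_force: 20.0
```

```bash
python3 - <<'E'
from h import *
s=env.state();print(s['ee_pos'],s['ee_rot'],s['gripper_width'],s['qpos'])
E
```

```text
[ 249.0896727  -649.10816672  359.43736411] [-179.43441089    0.77858232  107.33717431] 24.447910198249353 [-69.63876991  27.87797006  50.74845695  -0.61644462 100.62530997
 -87.08972217]
```

Request:
apply_moves(deltas=[[-0.036,-0.016,0,0,-0.8],[-0.072,-0.032,0,0,-0.8],[-0.106,-0.049,0,0,-0.8],[-0.126,-0.049,0,0,-0.8],[-0.146,-0.049,0,0,-0.8]])

```text
time_s: 17.05
ee_pos: [241.7, -791.9, 341.4]
ee_rot: [-179.4, 0.2, 107.0]
force: [-0.7, -0.1, -2.2]
gripper_width: 24.6
gripper_force: 20.0
```

Request:
apply_moves(deltas=[[-0.02,0,0,0,-0.8],[-0.04,0,0,0,-0.8],[-0.06,0,0,0,-0.8],[-0.09,0,0,0,-0.8],[-0.12,0,0,0,-0.8]])

```text
time_s: 17.55
ee_pos: [254.6, -830.9, 313.8]
ee_rot: [-179.4, 3.7, 107.1]
force: [0.8, -0.3, -0.3]
gripper_width: 24.7
gripper_force: 20.0
```

```bash
python3 - <<'E'
from h import *
s=env.state();print(s['ee_pos'],s['ee_rot'],s['gripper_width'],s['qpos'])
E
```

```text
[ 254.56661701 -830.90184762  313.76524014] [-179.41872938    3.68125963  107.06893416] 24.664555945382258 [-73.49783501  51.22052515  12.26581938  -0.59114784 112.8257469
 -90.79495606]
```

Request:
apply_moves(deltas=[[-0.04,0,-0.03,0,-0.8],[-0.08,0,-0.06,0,-0.8],[-0.12,0,-0.09,0,-0.8],[-0.16,0,-0.12,0,-0.8],[-0.2,0,-0.15,0,-0.8]])

```text
time_s: 18.05
ee_pos: [255.1, -831.9, 334.6]
ee_rot: [-179.4, 5.9, 107.1]
force: [0.9, 0.0, -1.0]
gripper_width: 24.3
gripper_force: 20.0
```

Request:
apply_moves(deltas=[[-0.05,0,0,0,-0.8],[-0.1,0,0,0,-0.8],[-0.15,0,0,0,-0.8],[-0.2,0,0,0,-0.8],[-0.25,0,0,0,-0.8]])

```text
time_s: 18.55
ee_pos: [269.0, -878.9, 280.2]
ee_rot: [-179.4, 8.2, 107.1]
force: [1.3, 0.1, -0.2]
gripper_width: 24.1
gripper_force: 20.0
```

Request:
apply_moves(deltas=[[-0.045,0,-0.02,0,-0.8],[-0.09,0,-0.04,0,-0.8],[-0.135,0,-0.06,0,-0.8],[-0.18,0,-0.08,0,-0.8],[-0.225,0,-0.1,0,-0.8]])

```text
time_s: 19.05
ee_pos: [272.4, -888.8, 291.9]
ee_rot: [-179.4, 10.7, 107.1]
force: [0.5, -0.6, 0.4]
gripper_width: 24.6
gripper_force: 20.0
```

Request:
apply_moves(deltas=[[-0.1,0,-0.05,0,-0.8],[-0.2,0,-0.1,0,-0.8],[-0.3,0,-0.15,0,-0.8],[-0.4,0,-0.2,0,-0.8],[-0.5,0,-0.25,0,-0.8]])

```text
time_s: 19.55
ee_pos: [273.7, -891.7, 314.1]
ee_rot: [-179.4, 13.1, 107.1]
force: [-0.3, 0.5, -0.4]
gripper_width: 24.5
gripper_force: 20.0
```

Request:
apply_moves(deltas=[[-0.5,0,-0.25,0,-0.8],[-0.5,0,-0.25,0,-0.8],[-0.5,0,-0.25,0,-0.8],[-0.5,0,-0.25,0,-0.8],[-0.5,0,-0.25,0,-0.8]])

```text
time_s: 20.05
ee_pos: [274.2, -891.9, 341.4]
ee_rot: [-179.4, 15.6, 107.2]
force: [-0.6, -0.1, -0.4]
gripper_width: 24.2
gripper_force: 20.0
```

Request:
apply_moves(deltas=[[-0.5,0,-0.05,0,-0.8],[-0.5,0,-0.05,0,-0.8],[-0.5,0,-0.05,0,-0.8],[-0.5,0,-0.05,0,-0.8],[-0.5,0,-0.05,0,-0.8]])

```text
time_s: 20.55
ee_pos: [284.4, -925.4, 313.2]
ee_rot: [-179.4, 18.0, 107.2]
force: [0.9, -0.1, -0.3]
gripper_width: 24.8
gripper_force: 20.0
```

Request:
apply_moves(deltas=[[-0.5,0,0,0,-0.8],[-0.5,0,0,0,-0.8],[-0.5,0,0,0,-0.8],[-0.5,0,0,0,-0.8],[-0.5,0,0,0,-0.8]])

```text
time_s: 21.05
ee_pos: [294.5, -959.4, 284.2]
ee_rot: [-179.4, 20.6, 107.2]
force: [0.2, 0.4, 0.3]
gripper_width: 24.7
gripper_force: 20.0
```

Request:
apply_moves(deltas=[[-0.5,0,0,0,-0.8],[-0.5,0,0,0,-0.8],[-0.5,0,0,0,-0.8],[-0.5,0,0,0,-0.8],[-0.5,0,0,0,-0.8]])

```text
time_s: 21.55
ee_pos: [302.4, -985.3, 268.6]
ee_rot: [-179.3, 23.2, 107.3]
force: [0.1, -0.5, -0.1]
gripper_width: 24.9
gripper_force: 20.0
```

Request:
apply_moves(deltas=[[-0.5,0,0,0,-0.8],[-0.5,0,0,0,-0.8],[-0.5,0,0,0,-0.8],[-0.5,0,0,0,-0.8],[-0.5,0,0,0,-0.8]])

```text
time_s: 22.05
ee_pos: [308.5, -1005.2, 264.2]
ee_rot: [-179.3, 25.9, 107.3]
force: [0.3, 0.0, -0.2]
gripper_width: 24.5
gripper_force: 20.0
```

Request:
apply_moves(deltas=[[-0.5,0,0,0,-0.8],[-0.5,0,0,0,-0.8],[-0.5,0,0,0,-0.8],[-0.5,0,0,0,-0.8],[-0.5,0,0,0,-0.8]])

```text
time_s: 22.55
ee_pos: [313.3, -1020.3, 269.7]
ee_rot: [-179.3, 28.5, 107.3]
force: [0.4, 0.1, 0.5]
gripper_width: 24.8
gripper_force: 20.0
```

Request:
apply_moves(deltas=[[-0.5,0,0,0,-0.8],[-0.5,0,0,0,-0.8],[-0.5,0,0,0,-0.8],[-0.5,0,0,0,-0.8],[-0.5,0,0,0,-0.8]])

```text
time_s: 23.05
ee_pos: [316.8, -1031.4, 283.2]
ee_rot: [-179.3, 31.1, 107.4]
force: [1.2, 0.1, -0.6]
gripper_width: 24.5
gripper_force: 20.0
```

Request:
apply_moves(deltas=[[-0.5,0,0,0,-0.8],[-0.5,0,0,0,-0.8],[-0.5,0,0,0,-0.8],[-0.5,0,0,0,-0.8],[-0.5,0,0,0,-0.8]])

```text
time_s: 23.55
ee_pos: [319.5, -1038.9, 303.6]
ee_rot: [-179.3, 33.7, 107.4]
force: [-0.1, 0.0, -0.3]
gripper_width: 24.5
gripper_force: 20.0
```

```bash
python3 - <<'E'
from h import *
s=env.state();print(s['ee_pos'],s['ee_rot'],s['gripper_width'],s['qpos'],s['time_s'])
# target: tip ~30 behind TCP along tool z. plan points
b=np.radians(-73); bx=np.array([np.cos(b),np.sin(b),0]); mz=-np.sin(np.radians(35))*bx+np.cos(np.radians(35))*np.array([0,0,1])
M=np.array([491,158,182.])
print('mz',mz)
for h in(0,100,200): print(h,np.round(M+mz*h,0))
E
```

```text
[  319.46608064 -1038.92223893   303.56505208] [-179.27877023   33.71480169  107.41361605] 24.511935452129617 [-73.42943422  55.84298425  12.31999372  -0.25879099  78.11637464
 -90.64796558] 23.55
mz [-0.16769752  0.54851387  0.81915204]
0 [491. 158. 182.]
100 [474. 213. 264.]
200 [457. 268. 346.]
```

Request:
apply_moves(deltas=[[-0.5,0,0,0,-0.8],[-0.5,0,0,0,-0.8]])

```text
time_s: 23.75
ee_pos: [322.2, -1047.5, 319.3]
ee_rot: [-179.3, 36.2, 107.4]
force: [-0.1, -0.4, -0.9]
gripper_width: 24.7
gripper_force: 20.0
```

```bash
cat >> h.py <<'E'
def tool(d,s=None):
    s=s or env.state(); return R.from_euler('xyz',s['ee_rot'],degrees=True).as_matrix().T@np.array(d,float)
E
python3 - <<'E'
from h import *
s=env.state();p=s['ee_pos'];print(p,s['ee_rot'])
A=np.array([480,-300,430]);B=np.array([442,317,430])
print(np.round(tool(A-p,s)),np.linalg.norm(A-p),np.round(tool(B-A,s)),np.linalg.norm(B-A))
E
```

```text
[  322.23565045 -1047.45247824   319.34230157] [-179.25746939   36.15986318  107.44997575]
[ 472.  368. -487.] 771.8937254796889 [ 484.  144. -356.] 618.169070724183
```

Request:
apply_moves(deltas=[[0.029,0.023,-0.03,0,-0.8],[0.058,0.046,-0.06,0,-0.8],[0.088,0.069,-0.091,0,-0.8],[0.118,0.092,-0.122,0,-0.8],[0.147,0.115,-0.152,0,-0.8]])

```text
time_s: 24.25
ee_pos: [369.0, -822.7, 353.3]
ee_rot: [-179.3, 36.2, 107.4]
force: [-0.5, 0.5, 0.8]
gripper_width: 24.3
gripper_force: 20.0
```

Request:
apply_moves(deltas=[[0.029,0.023,-0.03,0,-0.8],[0.058,0.046,-0.06,0,-0.8],[0.088,0.069,-0.091,0,-0.8],[0.118,0.092,-0.122,0,-0.8],[0.147,0.115,-0.152,0,-0.8]])

```text
time_s: 24.75
ee_pos: [418.3, -589.9, 388.2]
ee_rot: [-179.3, 36.2, 107.4]
force: [0.6, 0.6, -0.1]
gripper_width: 24.5
gripper_force: 20.0
```

Request:
apply_moves(deltas=[[0.029,0.023,-0.03,0,-0.8],[0.058,0.046,-0.06,0,-0.8],[0.088,0.069,-0.091,0,-0.8],[0.118,0.092,-0.122,0,-0.8],[0.147,0.115,-0.152,0,-0.8]])

```text
time_s: 25.25
ee_pos: [467.4, -357.2, 423.1]
ee_rot: [-179.4, 36.2, 107.4]
force: [0.6, -0.1, 0.3]
gripper_width: 24.6
gripper_force: 20.0
```

```bash
python3 - <<'E'
from h import *
s=env.state();p=s['ee_pos'];print(p,s['ee_rot'],s['qpos'],s['gripper_width'])
B=np.array([442,317,430]); print(np.round(tool(B-p,s)),np.linalg.norm(B-p))
E
```

```text
[ 467.43983064 -357.16498992  423.11676454] [-179.35713922   36.18724747  107.35875721] [-21.99105073   1.69913472  87.16485614 -29.6618992   69.53777333
 -33.95832314] 24.578284751351454
[ 521.  172. -392.] 674.6799222967292
```

Request:
apply_moves(deltas=[[0.037,0.012,-0.028,0,-0.8],[0.074,0.024,-0.056,0,-0.8],[0.111,0.037,-0.084,0,-0.8],[0.148,0.049,-0.112,0,-0.8],[0.186,0.061,-0.14,0,-0.8]])

```text
time_s: 25.75
ee_pos: [457.3, -117.0, 425.5]
ee_rot: [-179.4, 36.2, 107.4]
force: [0.4, 0.4, 0.1]
gripper_width: 24.7
gripper_force: 20.0
```

Request:
apply_moves(deltas=[[0.037,0.012,-0.028,0,-0.8],[0.074,0.024,-0.056,0,-0.8],[0.111,0.037,-0.084,0,-0.8],[0.148,0.049,-0.112,0,-0.8],[0.186,0.061,-0.14,0,-0.8]])

```text
time_s: 26.25
ee_pos: [447.8, 123.5, 428.1]
ee_rot: [-179.4, 36.1, 107.4]
force: [1.9, 0.9, 0.2]
gripper_width: 24.8
gripper_force: 20.0
```

Request:
apply_moves(deltas=[[0.037,0.012,-0.028,0,-0.8],[0.074,0.024,-0.056,0,-0.8],[0.111,0.037,-0.084,0,-0.8],[0.148,0.05,-0.112,0,-0.8],[0.148,0.05,-0.112,0,-0.8]])

```text
time_s: 26.75
ee_pos: [442.1, 319.1, 426.8]
ee_rot: [-179.0, 36.1, 107.9]
force: [0.2, 0.2, 0.6]
gripper_width: 24.4
gripper_force: 20.0
```

```bash
python3 - <<'E'
from h import *
s=env.state();a=cams.grab_frame('wrist');p=s['ee_pos'];print(p,s['ee_rot'],s['qpos'],s['gripper_width'],s['time_s'])
cv2.imwrite('pics/m1.png',a)
import json; json.dump([list(s['ee_pos']),list(s['ee_rot'])],open('m1.json','w'))
C=cam('wrist',s); M=np.array([491,158,182.]); print('mouth px',proj(C,M),'tool',tool(M-p,s))
E
```

```text
[442.09365872 319.1271615  426.83328952] [-179.03480016   36.13438444  107.9097641 ] [ 52.8598078   23.08716904  58.77253532 -32.28549516 117.53987858
  24.98388631] 24.415124394049716 26.75
mouth px [318.33596876 156.90993068] tool [  8.40085518   1.99047838 297.02288746]
```

View pics/m1.png

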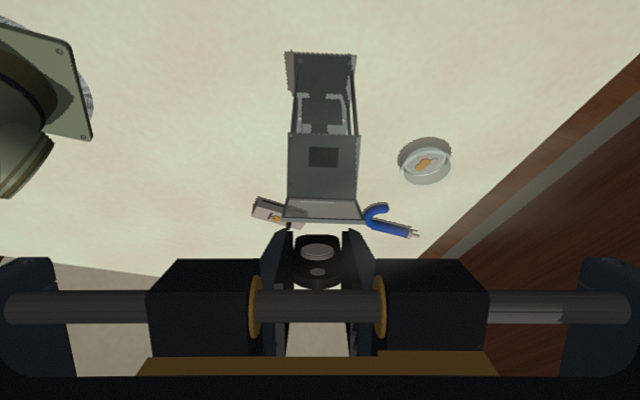

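```bash
cat >> h.py <<'E'
def mouth(img,s,win,thr):
    C=cam('wrist',s); g=cv2.GaussianBlur(cv2.cvtColor(img,6),(3,3),0); x0,y0,x1,y1=win
    m=(g[y0:y1,x0:x1]<thr).astype('uint8'); n,l,st,ce=cv2.connectedComponentsWithStats(m); i=1+np.argmax(st[1:,4])
    uv=np.array([x0+st[i,0]+st[i,2]/2-.5,y0+st[i,1]+st[i,3]/2-.5]); 
    b=np.radians(-73); bx=np.array([np.cos(b),np.sin(b),0]); mz=-np.sin(np.radians(35))*bx+np.cos(np.radians(35))*np.array([0,0,1])
    P=onplane(C,uv,np.array([491,158,182.]),mz); return uv,st[i],P,C
E
python3 - <<'E'
from h import *
import json
p,r=json.load(open('m1.json'));s=dict(ee_pos=np.array(p),ee_rot=r);a=cv2.imread('pics/m1.png')
g=cv2.cvtColor(a,6);print(g[157,285:365:3],g[130:205:3,322])
for t in(35,45,55):
    uv,st,P,C=mouth(a,s,(294,138,352,190),t);print(t,uv,st,P,tool(P-p,s))
# plate outline corners -> edge direction
C=cam('wrist',s);b=np.radians(-73);bx=np.array([np.cos(b),np.sin(b),0]); mz=-np.sin(np.radians(35))*bx+np.cos(np.radians(35))*np.array([0,0,1])
L=[onplane(C,q,np.array([491,158,182.]),mz) for q in((289,135),(357,137))]
d=L[1]-L[0];print(L,np.linalg.norm(d),np.degrees(np.arctan2(d[1],d[0])))
E
```

```text
[207  74  73  72  72  74  73  74  49  44  44  46  45  45  48  49  48  51
  75  76  75  77  78  77 111 198 196] [ 61  67  75  72  73  76  44  45  48  44  45  46  47  72  70  70  70  70
  69  69  70  71  74  74 133]Traceback (most recent call last):
  File "<stdin>", line 6, in <module>
  File "h.py", line 26, in mouth
    m=(g[y0:y1,x0:x1]<thr).astype('uint8'); n,l,st,ce=cv2.connectedComponentsWithStats(m); i=1+np.argmax(st[1:,4])
                                                                                               ~~~~~~~~~^^^^^^^^^^
    return _wrapfunc(a, 'argmax', axis=axis, out=out, **kwds)
    return bound(*args, **kwds)
ValueError: attempt to get argmax of an empty sequence
```

```bash
python3 - <<'E'
from h import *
import json
p,r=json.load(open('m1.json'));p=np.array(p);s=dict(ee_pos=p,ee_rot=r);a=cv2.imread('pics/m1.png')
for t in(58,63):
    uv,st,P,C=mouth(a,s,(294,138,352,190),t);print(t,uv,st,P,tool(P-p,s))
C=cam('wrist',s);b=np.radians(-73);bx=np.array([np.cos(b),np.sin(b),0]); mz=-np.sin(np.radians(35))*bx+np.cos(np.radians(35))*np.array([0,0,1])
L=[onplane(C,q,np.array([491,158,182.]),mz) for q in((289,135),(357,137))]
d=L[1]-L[0];print(L,np.linalg.norm(d),np.degrees(np.arctan2(d[1],d[0])))
print(env.state()['ee_pos'],env.state()['ee_rot'])
E
```

```text
58 [323. 157.] [ 15   9  29  21 559] [497.19918398 159.86818777 182.01814177] [  8.28620943   8.46387836 296.97507924]
63 [322.5 156.5] [ 14   8  30  22 597] [496.35968422 160.19835626 181.62519394] [  8.98015867   7.76635187 296.96669397]
[array([445.3132548 , 169.16222084, 165.17261492]), array([534.34355565, 195.18896464, 165.97116098])] 92.76003200466988 16.29553087231329
[442.03025899 316.37520712 428.18049257] [-179.09870839   36.20285672  107.72618699]
```

Request:
apply_moves(deltas=[[0.004,0.003,0.04,0.01,-0.8],[0.008,0.006,0.08,0.02,-0.8],[0.011,0.009,0.12,0.02,-0.8],[0.011,0.009,0.165,0.02,-0.8],[0.011,0.009,0.21,0.02,-0.8]])

```text
time_s: 27.3
ee_pos: [482.4, 203.4, 253.7]
ee_rot: [179.8, 36.1, 105.9]
force: [0.4, -0.9, -0.5]
gripper_width: 24.9
gripper_force: 20.0
```

Request:
apply_moves(deltas=[[0,0,0,0,-0.8],[0,0,0,0,-0.8]])

```text
time_s: 27.5
ee_pos: [482.4, 204.3, 254.8]
ee_rot: [179.9, 36.2, 105.9]
force: [0.7, 0.9, 0.6]
gripper_width: 24.7
gripper_force: 20.0
```

```bash
python3 - <<'E'
from h import *
s=env.state();a=cams.grab_frame('wrist');p=np.array(s['ee_pos']);print(p,s['ee_rot'],s['gripper_width'],s['time_s'])
cv2.imwrite('pics/m2.png',a); import json; json.dump([list(s['ee_pos']),list(s['ee_rot'])],open('m2.json','w'))
C=cam('wrist',s); M=np.array([496.8,160,182.]); q=proj(C,M); print('pred px',q,'tool',tool(M-p,s))
g=cv2.cvtColor(a,6); u,v=q.astype(int); print(g[v,u-70:u+70:5]); print(g[v-60:v+60:5,u])
for t in(50,58,63):
    try: uv,st,P,_=mouth(a,s,(u-45,v-40,u+45,v+40),t);print(t,uv,st,P,tool(P-p,s))
    except Exception as e: print(t,e)
E
```

```text
[482.40724606 204.28962525 254.78062124] [179.85631318  36.16020512 105.88516013] 24.687537805130336 27.5
pred px [318.67678249 196.38225665] tool [ 5.37065044  1.50437934 86.22432403]
[206 209 167  68  70  70  71  70  69  70  34  29  31  33  36  37  37  39
  42  46  76  74  78  80  82  81 116 198]
[66 61 61 62 46 71 71 69 70 29 33 34 36 38 42 39 69 69 68 70  9  4 71 72]
50 [319.5 195.5] [  22   24   50   32 1568] [497.30645929 160.68646501 181.49217517] [ 6.09143646  2.17913203 86.32823553]
58 [320.  195.5] [  22   23   51   34 1683] [497.70013158 160.80228399 181.49521435] [ 6.09258529  2.58948194 86.32466072]
63 [319.5 195.5] [  21   23   52   34 1740] [497.30645929 160.68646501 181.49217517] [ 6.09143646  2.17913203 86.32823553]
```

Request:
apply_moves(deltas=[[0.003,0.002,0.03,0,-0.8],[0.005,0.002,0.06,0,-0.8],[0.005,0.002,0.08,0,-0.8],[0.005,0.002,0.086,0,-0.8],[0.005,0.002,0.09,0,-0.8]])

```text
time_s: 28.05
ee_pos: [499.1, 160.2, 179.5]
ee_rot: [179.7, 36.1, 105.9]
force: [0.2, 1.1, 0.1]
gripper_width: 25.0
gripper_force: 20.0
```

Request:
apply_moves(deltas=[[0,0,0.003,0,-0.8],[0,0,0.007,0,-0.8],[0,0,0.011,0,-0.8],[0,0,0.011,0,-0.8],[0,0,0.011,0,-0.8]])

```text
time_s: 28.55
ee_pos: [500.0, 153.1, 169.4]
ee_rot: [179.9, 36.2, 106.0]
force: [-0.0, -0.0, -0.4]
gripper_width: 24.6
gripper_force: 20.0
```

```bash
python3 - <<'E'
from h import *
s=env.state();a=cams.grab_frame('wrist');p=np.array(s['ee_pos']);print(p,s['ee_rot'],s['gripper_width'],s['time_s'],s['force'])
M=np.array([497.4,160.7,181.7]); print('mouth in tool',tool(M-p,s))
cv2.imwrite('pics/m3.png',a)
cv2.imwrite('pics/m3c.png',cv2.resize(a[100:330,180:460],None,fx=2.6,fy=2.6,interpolation=2))
E
```

```text
[500.01252561 153.08630692 169.40240793] [179.89416575  36.15987848 106.02689199] 24.608884038294352 28.55 [-0.02616949 -0.02426237 -0.37523165]
mouth in tool [ -0.76555606  -0.38182708 -14.67284959]
```

View pics/m3c.png

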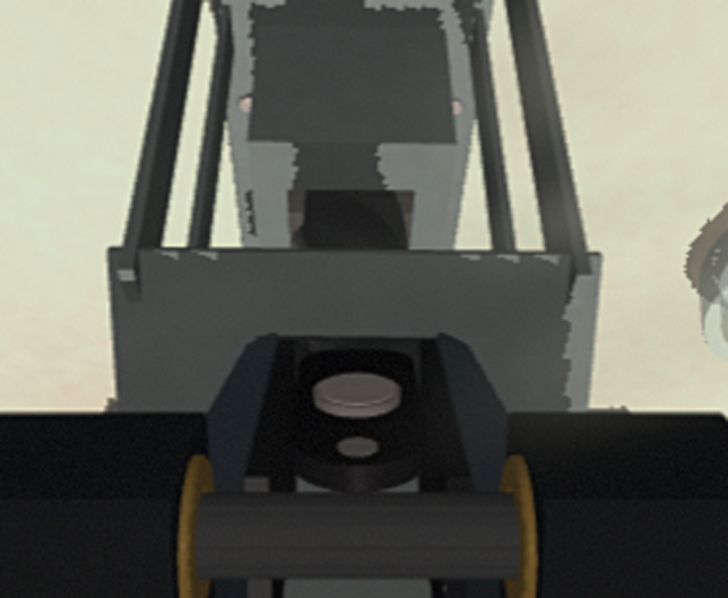

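Request:
apply_moves(deltas=[[0,0,0,0,0.1],[0,0,0,0,0.1],[0,0,0,0,0.1],[0,0,0,0,0.1],[0,0,0,0,0.1]])

```text
time_s: 29.1
ee_pos: [500.0, 153.0, 169.3]
ee_rot: [179.9, 36.2, 106.0]
force: [-0.6, -0.5, 0.6]
gripper_width: 50.2
gripper_force: 0.0
```

Request:
apply_moves(deltas=[[0,0,0,0,0.1],[0,0,0,0,0.1],[0,0,0,0,0.1],[0,0,0,0,0.1],[0,0,0,0,0.1]])

```text
time_s: 29.6
ee_pos: [500.0, 153.0, 169.3]
ee_rot: [179.9, 36.2, 106.0]
force: [1.0, -0.1, 0.7]
gripper_width: 50.3
gripper_force: 0.0
```

```bash
python3 - <<'E'
from h import *
s=env.state();a=cams.grab_frame('wrist');print(s['gripper_width'],s['force'],s['time_s'])
b=cv2.imread('pics/m3.png');cv2.imwrite('pics/m4.png',a)
g=cv2.cvtColor(a,6).astype(int);h=cv2.cvtColor(b,6).astype(int)
x,y=180+357/2.6,100+395/2.6
print('button patch before/after',h[int(y)-4:int(y)+5,int(x)-12:int(x)+13].mean(),g[int(y)-4:int(y)+5,int(x)-12:int(x)+13].mean())
print(g[225:300:4,int(x)],h[225:300:4,int(x)])
E
```

```text
50.31259646055963 [ 1.02879159 -0.06001145  0.7042495 ] 29.6
button patch before/after 77.10222222222222 29.662222222222223
[74 51 27 26 26 28 28 31 32 35 35 36 41 73 71 71 45 39 44] [71 50 25 12  8 76 77 74 92 12 13 67 65  7 34 36 30 38 40]
```

Request:
apply_moves(deltas=[[0,0,-0.03,0,0.1],[0,0,-0.07,0,0.1],[0,0,-0.12,0,0.1],[0,0,-0.17,0,0.1],[0,0,-0.22,0,0.1]])

```text
time_s: 30.15
ee_pos: [463.1, 278.4, 348.7]
ee_rot: [179.9, 36.1, 106.0]
force: [-0.2, 0.8, 0.3]
gripper_width: 49.7
gripper_force: 0.0
```

Request:
apply_moves(deltas=[[0,0,0,0,0.1],[0,0,0,0,0.1]])

```text
time_s: 30.35
ee_pos: [463.7, 278.4, 347.2]
ee_rot: [179.8, 36.1, 106.1]
force: [0.8, -0.6, 0.6]
gripper_width: 50.4
gripper_force: 0.0
```

```bash
python3 - <<'E'
from h import *
b=np.radians(-73.3);bx=np.array([np.cos(b),np.sin(b),0]);by=np.array([-bx[1],bx[0],0]);O=np.array([496,160,0.])
print(env.state()['ee_pos'])
for n,old in(('scene','w1'),('side','side0')):
    a=cams.grab_frame(n);cv2.imwrite(f'pics/{n}9.png',a);C=cam(n)
    o=cv2.imread(f'pics/{old}.png');d=np.abs(a.astype(int)-o).max(2)
    pts=np.array([proj(C,O+bx*x+by*y+[0,0,8]) for x,y in((45,-31),(240,-31),(240,31),(45,31))]).astype(int)
    m=np.zeros(d.shape,'uint8');cv2.fillConvexPoly(m,pts,1); k=((d>18)&(m>0)).astype('uint8')
    nn,l,st,ce=cv2.connectedComponentsWithStats(k)
    for i in range(1,nn):
        if st[i,4]>8:
            P=onz(C,ce[i],8); w=l==i; print(n,st[i],ce[i],'box xy',(P-O)@bx,(P-O)@by,'mean bgr',a[w].mean(0).round(),o[w].mean(0).round(),'max',a[w].max(0))
a=cams.grab_frame('wrist');s=env.state();C=cam('wrist',s);q=[proj(C,O+bx*183+[0,0,8])];print(q)
q=proj(C,O+bx*183+[0,0,8]).astype(int);g=cv2.cvtColor(a,6);print(g[max(0,q[1]-30):q[1]+30:4,q[0]-40:q[0]+41:4]);cv2.imwrite('pics/w9.png',a)
E
```

```text
[463.73648385 278.42638905 347.20115577]
[array([317.77421091, 174.37285056])]
[[ 68 163  46 117  99 114 113  56  61  60  62  63 113 112 111 113 118 147
   63 167  70]
 [ 60  71  91  80  80  85  61  80  75  68  62  53  64  72  86  88 100 140
   61 145  70]
 [114  70  71  68  69  69  70  69  69  70  71  70  71  71  71  72  74  76
   77  77  88]
 [ 61  70  70  69  71  69  69  69  69  70  71  71  69  70  72  72  74  73
   76  77 104]
 [ 69  68  70  69  70  71  69  69  70  68  70  69  70  70  72  73  72  73
   73  75 113]
 [ 71  70  69  68  68  69  55  55  56  63  62  64  64  62  68  71  69  72
   73  73  94]
 [ 69  70  71  71  70  71  36  36  37  37  36  40  40  40  38  69  71  71
   71  72 108]
 [ 70  68  69  68  69  67  37  34  36  36  34  35  38  38  38  69  68  69
   70  70  93]
 [ 68  67  67  67  69  68  37  34  37  35  33  32  37  36  37  69  67  70
   69  69  91]
 [ 65  68  68  67  67  69  39  29  32  32  35  35  37  38  38  69  68  69
   71  72  96]
 [ 69  68  68  67  66  67  36  39  39  37  37  39  39  38  41  69  67  70
   73  73  77]
 [ 68  67  67  67  66  68  56  54  51  51  52  51  49  48  47  71  71  72
   74  73  98]
 [ 65  67  67  67  66  66  67  67  67  67  68  71  67  68  71  70  70  74
   76  78  80]
 [ 68  69  67  67  66  68  67  70  70  68  67  69  71  71  73  74  73  76
   77  78  99]
 [ 67  67  66  67  66  67  67  68  69  68  70  69  71  73  70  74  74  75
   75  76  76]]
```

```bash
python3 - <<'E'
from h import *
b=np.radians(-73.3);bx=np.array([np.cos(b),np.sin(b),0]);by=np.array([-bx[1],bx[0],0]);O=np.array([496,160,0.])
for n,old in(('scene','w1'),('side','side0')):
    a=cv2.imread(f'pics/{n}9.png').astype(int);o=cv2.imread(f'pics/{old}.png').astype(int);C=cam(n)
    d=cv2.GaussianBlur(np.abs(a-o).max(2).astype('uint8'),(3,3),0)
    pts=np.array([proj(C,O+bx*x+by*y+[0,0,z]) for x in(35,248) for y in(-50,50) for z in(0,62)]).astype(int)
    x0,y0=pts.min(0);x1,y1=pts.max(0); print(n,x0,y0,x1,y1,'max',d[y0:y1,x0:x1].max())
    q=proj(C,O+bx*183+[0,0,8]).astype(int);print('tray px',q)
    g=cv2.cvtColor(a.astype('uint8'),6);go=cv2.cvtColor(o.astype('uint8'),6)
    print(g[q[1]-14:q[1]+15:3,q[0]-24:q[0]+25:3]);print((g.astype(int)-go)[q[1]-14:q[1]+15:3,q[0]-24:q[0]+25:3])
E
```

```text
scene 303 190 370 236 max 9
tray px [325 214]
[[168 171 164 132 127 130 129 130 131 132 130 131 132 132 149 170 172]
 [170 172 132 129 129 130 128 130 128 132 131 131 130 130 131 104 107]
 [170 171 134 130 138 134 134 134 130 130 129 131 129 130 132  97  81]
 [170 174  49  51  83 127 137 135 137 137 136 134 130 130 111  99  40]
 [170 168  63  52  49  47  48  66  99 127 126 135 135 137  97  90  35]
 [169 172  64  48  48  51  48  49  51  47  50  80 114 127  98  95  56]
 [168 170 100  87  57  48  51  51  47  48  50  48  48  51  51  63  81]
 [168 163 117  97  97  98  99  76  51  48  50  52  49  51  52  53  52]
 [165 164 167 167 165 144  85  97  99  99  91  58  53  47  52  52  50]
 [163 163 166 166 169 167 167 169 162 121  97  94 102  95  81  56  48]]
[[ 4  7  6  5  3  3  3  7  3  8  4  5  8  5  3  8  6]
 [ 6  7  6  7  2  5  2  6  2  7  4  5  3  2  6  1  4]
 [ 4  8  3  4  4  3  3  5  2  4  2  7  3  3  7  5  3]
 [ 8  9 -3 -3  1  6  3 -1  4  5  6  8  4  5  4  5 -4]
 [ 6  3  3  1  4  1  3  2  5  0 -9  3  5  4  4  4  0]
 [ 6  7  7 -2  3  3  2  0  7  1  3  1  7  6  3  4 -2]
 [ 7  8  6  3 -1 -1
[... 795 characters left out ...]
 93  89 145 222]
 [222 221 203 141 139  94  91  92  95  92  93  92  92  93 108 222 222]
 [222 221 221 220 199 155 133  98 106  92  94  94  94 118 166 223 223]]
[[ 6 10  7  9  7  9  8  7  7  9 10 10  8  8  7 10  8]
 [ 2  8  8  9  9  6 10  7  8  8  7  8  9 11  9  9  8]
 [ 4  7  5  4  4  7 10  7  8  9  7  9  8  8 11  7  7]
 [ 4  6  6  5  5  7  6  8 10  7  7  8 10  7  7  6  6]
 [ 3  5  3  6  2  6  3  6  6  6  8 10 10  7  6  9  9]
 [ 3  5  5  6  4  4  5  2  6  5  6  6  7  4  7  6  6]
 [ 3  4  6  4  4  4  6  4  4  4  3  5  4  7  4  6  7]
 [ 9  7  6  7  5  4  4  7  4  4  7  6  4  5  7  8  8]
 [ 8  6 12  7  9  5  5  4  6  4  4  3  3  6  5  7  7]
 [ 8  7  7  8  8  9  8  4  5  4  6  6  7  5  6  7  7]]
```

Request:
apply_moves(deltas=[[-0.033,0,-0.007,-0.1,0.1],[-0.066,0,-0.014,-0.24,0.1],[-0.1,0,-0.021,-0.38,0.1],[-0.131,0,-0.028,-0.52,0.1],[-0.131,0,-0.028,-0.66,0.1]])

```text
time_s: 31.0
ee_pos: [488.9, 188.7, 449.8]
ee_rot: [-156.0, 27.9, 149.9]
force: [-0.5, 0.9, -0.8]
gripper_width: 50.2
gripper_force: 0.0
```

Request:
apply_moves(deltas=[[0,0,0,-0.14,0.1],[0,0,0,-0.28,0.1],[0,0,0,-0.42,0.1],[0,0,0,-0.56,0.1],[0,0,0,-0.7,0.1]])

```text
time_s: 31.5
ee_pos: [488.3, 190.8, 445.7]
ee_rot: [-144.3, 6.8, -173.5]
force: [0.2, -0.4, -0.4]
gripper_width: 50.2
gripper_force: 0.0
```

Request:
apply_moves(deltas=[[0,0,0,-0.14,0.1],[0,0,0,-0.28,0.1],[0,0,0,-0.42,0.1],[0,0,0,-0.56,0.1],[0,0,0,-0.7,0.1]])

```text
time_s: 32.0
ee_pos: [488.2, 190.8, 445.7]
ee_rot: [-147.2, -16.4, -140.5]
force: [1.1, 0.4, 0.3]
gripper_width: 50.3
gripper_force: 0.0
```

Request:
apply_moves(deltas=[[0,0,0,-0.14,0.1],[0,0,0,-0.28,0.1],[0,0,0,-0.42,0.1],[0,0,0,-0.56,0.1],[0,0,0,-0.56,0.1]])

```text
time_s: 32.5
ee_pos: [488.3, 190.9, 445.8]
ee_rot: [-160.0, -30.9, -109.4]
force: [0.2, -0.2, 0.1]
gripper_width: 50.1
gripper_force: 0.0
```

```bash
python3 - <<'E'
from h import *
b=np.radians(-73.3);bx=np.array([np.cos(b),np.sin(b),0]);by=np.array([-bx[1],bx[0],0]);O=np.array([496,160,0.])
s=env.state();a=cams.grab_frame('wrist');cv2.imwrite('pics/t1.png',a);print(s['time_s'],s['ee_pos'],s['ee_rot'],s['qpos'])
C=cam('wrist',s)
X,Y=np.meshgrid(np.arange(100,250,3.),np.arange(-45,46,3.))
g=cv2.cvtColor(a,6)
uv=np.array([[proj(C,O+bx*x+by*y+[0,0,8]) for x in X[0]] for y in Y[:,0]]).astype('float32')
print(uv[0,0],uv[-1,-1])
r=cv2.remap(g,uv[...,0],uv[...,1],1); 
for row in r[::2]: print(' '.join('%3d'%v for v in row[::2]))
E
```

```text
32.5 [488.27843172 190.94773278 445.7760921 ] [-159.99716569  -30.86165536 -109.43531761] [  41.57226403   16.4697576    66.00851077  -34.81575334  111.05153568
 -133.47631527]
[378.94717 210.69145] [305.11432 171.96611]
103 102 111  81  72  80  77  78  76 114 113 116 112 109 103  61  63  63  99 112 128 132 134 133 135
102 101 114  76  70  74  77 110 115 140 135 135 143 136 142 135 134 132 134 136 142 143 144 145 144
101 102 110  82 116 118 117 145 146 145 147 147 147 148 147 146 148 147 147 148 147 148 148 154 140
101 101 112  82 116 115 118 149 147 148 147 148 147 147 148 147 147 147 148 147 147 148 148 146 140
101 101 110  73 115 116 113 148 147 148 141 136 139 142 145 147 147 148 147 147 147 148 147 148 139
100 100 110  71 115 116 104 149 148 144 132 131 131 133 140 131 131 134 142 147 147 147 148 148 140
100 100 109  69 114 114 110 148 147 139 140 138 131 149 151 150 130 130 130 146 147 147 148 148 139
100 100 109  70 116 113 112 149 147 147 131 132 131 149 151 149 130 131 130 148 149 147 148 148 140
101 101 107  69 116 115 112 147 146 147 147 140 134 131 134 130 129 131 129 148 147 147 148 148 140
101 100 105  69 116 114 113 148 147 148 147 147 149 147 148 145 142 136 146 148 147 147 148 148 139
100  99 104  69 113 113 112 148 147 148 147 147 147 147 146 147 147 147 146 146 147 146 147 148 139
100  99 102  69 111 113 112 144 147 149 146 147 147 146 147 147 147 148 147 148 148 148 147 148 141
100 100 106  72 110 112 111 144 144 143 143 143 143 141 140 140 139 139 139 139 138 139 138 139 138
100 101 100  68 115 113 112 139 138 138 138 140 140 140 141 140 141 140 140 141 142 143 142 144 145
100 100 104  73 112 112 110 150 148 150 143 142 142 141 138 138 133 129 124 123 122 123 123 114 161
100 100 101  72 107 118 117 115 117 128 132 129 133 132 136 153 149 145 150 157 158 169 171 165 172
```

```bash
python3 -c "
from workcell import env
print(env.job_done())"
```

```text
the job is handed in; nothing more can be done
None
```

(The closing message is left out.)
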